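Trace the seam of a brass elbow with a pencil probe

ROBOT

A 6-joint arm with a two-finger parallel gripper is mounted at the origin on the work surface. World frame = base frame: x ahead of the robot, y to its left, z up, the work surface at z = 0. Lengths are in m, angles in rad, forces in N, time in s.
With the tool pointing down it reaches from about 0.3 to 0.775 m from the base axis. Payload 14.6 kg.
Tool frame: the origin (TCP) lies on the centre line of the jaws, within the pads' length; the fingertips stand 8 mm ahead of it and the grasp point (between the pads) lies 11 mm behind it; z points along the fingers, y is the direction in which the jaws open and shut (so a half turn about z gives the same grasp; the last joint's range is limited). The gripper opens to 94 mm and grips with 3 to 60 N. Pads are 16 mm wide; open, the fingers measure 119 mm over their backs; the gripper's body (75 mm by 177 mm) begins 78 mm behind the grasp point.
Start: joints at [1.278, 0.3, 1.521, -0, 1.321, -0.067], TCP at [0.123, 0.536, 0.175] pointing down, gripper open.
Joint ranges: [-3.03, 3.03], [-0.79, 2.21], [0.23, 2.52], [-1.04, 4.18], [0, 3.07], [-2.55, 2.55]. Speed limits (rad/s): [2.22, 2.22, 2.57, 3.14, 3.14, 3.14].

INTERFACE

Orientations are given as a unit quaternion [x, y, z, w].
In Python, from workcell import ctrl gives the robot as it stands.
- The arm moves only by the tool arm_command, never from a script. Its argument "motion" is a list that holds one entry, the list of rows, each a list of 7 numbers: the shift along the tool's x, y, z in cm, then the turn, a rotation vector about the tool's x, y, z in rad, then the closure, from 0 (fully open) to 1 (shut). In form: [[[tx, ty, tz, rx, ry, rz, fingers], ...]]. A call has 1 to 20 rows; each row shifts and turns the commanded pose from where the row before left it, along the tool's axes as they then stand; what a row does not reach is not made up. A row lasts 1/8 s, in which the tool goes at most 62.5 mm and 10.7 degrees, less where a joint would pass 70% of its speed; a pose out of reach is approached as far as the arm can. A call is refused whole if a number of a shift passes 6.25 or a number of a turn 0.188, either way. A call with a gripper value outside its range is refused whole. The fingers move at their own pace and stop on an object; "grip_force" is the grip in N (left out, the last holds). Time passes only in rows, so rows that do not move let the fingers close. It gives the time, the measured TCP pose, the force and the opening at its end, in the units of the state.
- ctrl.observe(): the state, without advancing time (a new reading comes with each control period).
- ctrl.grab_frame(name): name is "side" or "top" or "wrist"; returns (picture, depth): 420x560x3 uint8, red, green, blue; 420x560 float32, m along the optical axis (not along the pixel's ray), 0 where there is no reading.
- ctrl.camera_params(name): a dict with "vfov" (degrees; the focal length in pixels is half the picture's height over the tangent of half this angle, whatever the lens; pixels are square), "cx", "cy" (the principal point, pixels), "D" ([k1, k2, p1, p2, k3] as OpenCV has them; the pictures are not rectified), "extrinsics" (4x4, takes a point from world to camera coordinates). Camera axes: x right, y up, looking along -z (the intrinsics and any distortion apply to the point x, -y, -z); pixel columns grow to the right and rows downward; lengths in m; the calibration is good to about 2 mm. A picture is of the moment at which its call begins: read the wrist's pose just before it. camera_params takes no time and is no camera call; for the wrist camera it gives the pose at the moment of the call.
- ctrl.job_done(): hands the job in, once; it reports no verdict.
The state is a dict: "time_s": time; "joint_positions": joint angles; "dq": joint speeds; "joint_efforts": joint torques, N m; "eef_pos": TCP position; "tcp_rot": TCP orientation; "ft_force": force on the tool from outside, world axes, zero at the start; "ft_torque": the same for the moment, N m; "grip_width": opening from 0.0 (shut) to 1.0 (fully open).
Only numpy, scipy, OpenCV 4.12 (cv2) and the standard library are available. Lean on these libraries where they do the work, as an engineer would, in place of code of your own. Each camera call takes 0.05 s, during which the arm holds its last target. There are 200 camera calls.

TASK

Take the pencil probe out of its stand and run its sprung tip along the seam over the back of the brass elbow clamped in the vice: start beside the hex collar and finish beside the shoulder of the threaded end, in one slow unbroken pass (about 15 mm a second) with the tip only lightly pressed. Then lift it clear and put it back upright in its stand, fully seated, without disturbing the other things on the bench.

Things in the scene. Friction and masses are not known exactly. Their poses are not given: they have to be found in the camera images.
- probe: Cordless pencil probe, 90 g, upright in the stand. Origin on its axis at the underside of the black collar; z along the axis, away from the tip. Above the origin: collar 32 mm diameter, 5 mm thick; aluminium grip barrel 22 mm diameter from 5 to 70 mm; cap to 75 mm. Below: lower barrel 12 mm diameter to -40 mm, nose cone narrowing to 6 mm diameter at -54 mm, then the sprung tip.
- probe_tip (a point): Centre of the polished 5 mm diameter steel ball at the end of the probe's sprung tip: on the axis, 71.5 mm below the probe's origin when the spring is out. The ball and its 3.4 mm rod slide slipperily and straight up into the nose.
- spring_tip (a joint): How far the sprung tip is pushed into the nose, in m: 0 fully out, 0.008 at its stop. Spring about 0.75 N at first touch, 250 N/m: about 2.75 N at the stop; beyond the stop it is rigid.
- stand: Probe stand, fixed: steel disc foot 84 mm diameter, 16 mm thick, with an upright black tube (34 mm outer, 20 mm inner diameter) up to 95 mm. Origin at the centre of its underside. The probe's collar rests flat on the tube's rim with everything below it hanging inside.
- stand_rim (a point): Centre of the top rim of the stand's tube, 95 mm above the bench; a seated probe has its origin here.
- elbow: Brass elbow (body 44 mm diameter) clamped in the fixed vice (jaw tops 82 mm high), bend up, its plane upright. Origin at the bend's centre, 75.2 mm above the bench; x level from hex collar to threaded end, z up. Its back is an arc of 52 mm radius about the origin, 45 degrees to each side, running on straight at 45 degrees down each 12 mm neck. The seam: dark line along the back at y = 0.
- seam_start (a point): Point on the seam's surface on the neck at the -x end, 7 mm from the hex collar (50 mm across flats, its corner 7 mm above the neck): 40.3 mm to -x and 33.2 mm above the elbow's origin. The tip's ball centre stands 2.5 mm off the surface when touching.
- seam_crown (a point): Highest point of the seam, 52 mm above the elbow's origin, 127 mm above the bench.
- seam_end (a point): Point on the seam's surface on the neck at the +x end, 7 mm from the round shoulder before the thread (50 mm diameter, 3 mm above the neck): 40.3 mm to +x and 33.2 mm above the elbow's origin.
- elbow_a: Bystander: like elbow lying on the cast-iron surface block (120 x 90 x 45 mm). Origin under it.
- elbow_b: Bystander: like elbow lying on the bench, 50 mm high. Origin under it.
- elbow_c: Bystander: like elbow lying on the bench, 50 mm high. Origin under it.
- plug_gauge: Bystander: chrome steel plug gauge standing on its 38 mm diameter end, 92 mm high. Origin under it.
- tin: Bystander: small open enamel tin, 77 mm diameter, 50 mm high. Origin under it.
- caliper: Bystander: digital caliper lying flat, 200 mm long. Origin under it.
Mind the look-alikes: they are no part of the job. Of the things that look like the probe, the smaller one is meant.

How it is judged:
On the way, in this order (a step that is already met when the one before it is completed fails the run):
1. the probe's tip touches the seam beside the hex collar (within 4 mm of its line) (x of probe_tip in the frame of elbow between -0.047 and -0.036 m and y of probe_tip in the frame of elbow between -0.004 and 0.004 m and contact force between probe and elbow above 0.15 N), for 0.12 s.
2. the probe's tip stays on the seam, climbing from the collar (within 4 mm of its line) (x of probe_tip in the frame of elbow between -0.036 and -0.024 m and y of probe_tip in the frame of elbow between -0.004 and 0.004 m and contact force between probe and elbow above 0.15 N), for 0.12 s.
3. the probe's tip stays on the seam, climbing the bend (within 4 mm of its line) (x of probe_tip in the frame of elbow between -0.024 and -0.012 m and y of probe_tip in the frame of elbow between -0.004 and 0.004 m and contact force between probe and elbow above 0.15 N), for 0.12 s.
4. the probe's tip stays on the seam, nearing the crown (within 4 mm of its line) (x of probe_tip in the frame of elbow between -0.012 and 0 m and y of probe_tip in the frame of elbow between -0.004 and 0.004 m and contact force between probe and elbow above 0.15 N), for 0.12 s.
5. the probe's tip stays on the seam, past the crown (within 4 mm of its line) (x of probe_tip in the frame of elbow between 0 and 0.012 m and y of probe_tip in the frame of elbow between -0.004 and 0.004 m and contact force between probe and elbow above 0.15 N), for 0.12 s.
6. the probe's tip stays on the seam, descending the bend (within 4 mm of its line) (x of probe_tip in the frame of elbow between 0.012 and 0.024 m and y of probe_tip in the frame of elbow between -0.004 and 0.004 m and contact force between probe and elbow above 0.15 N), for 0.12 s.
7. the probe's tip stays on the seam, nearing the thread's shoulder (within 4 mm of its line) (x of probe_tip in the frame of elbow between 0.024 and 0.036 m and y of probe_tip in the frame of elbow between -0.004 and 0.004 m and contact force between probe and elbow above 0.15 N), for 0.12 s.
8. the probe's tip reaches the end of the seam beside the threaded end's shoulder (within 4 mm of its line) (x of probe_tip in the frame of elbow between 0.036 and 0.047 m and y of probe_tip in the frame of elbow between -0.004 and 0.004 m and contact force between probe and elbow above 0.15 N), for 0.12 s.
At the end, for the whole second after the job is handed in: The probe is released and at rest, upright (within 7 degrees) in its stand with its collar down on the rim (within 4 to 5 mm) and central (within 7 mm), after its tip has been along the whole seam of the clamped elbow from the hex collar to the threaded end (horizontal distance between probe and stand_rim below 0.007 m and height (world z) of probe between 0.09 and 0.099 m and angle between probe's own z axis and vertical below 0.12 rad and linear speed of probe below 0.02 m/s); the robot touches nothing.
It fails at once if the probe is dragged along the seam faster than 50 mm/s (x of probe_tip in the frame of elbow between -0.034 and 0.034 m and y of probe_tip in the frame of elbow between -0.012 and 0.012 m and contact force between probe and elbow above 0.15 N and linear speed of probe above 0.05 m/s).
It fails at once if the tip is lifted off the seam between its ends (4 to 7 mm above it) (x of probe_tip in the frame of elbow between -0.034 and 0.034 m and y of probe_tip in the frame of elbow between -0.012 and 0.012 m and distance between probe_tip and elbow between 0.0585 and 0.062 m and z of probe_tip in the frame of elbow above 0.03 m).
It fails at once if the probe is pressed on the elbow with more than 12 N (contact force between probe and elbow above 12 N).
It fails at once if another thing on the bench is moved more than 20 mm (distance of any of elbow_a, elbow_b, elbow_c, plug_gauge, tin, caliper from where it was at the start of the episode above 0.02 m).
It also fails if it takes over 72 s, if anything falls off the work surface, if the arm or the gripper's body presses on something with over 40 N, if the wrist force passes 120 N, or if a joint passes its speed limit or range.

## Working session

There is one attempt and no reset: what is moved stays moved. The work goes in short steps, Python scripts to look and compute and a tool call to move; the robot and the scene stay as the last step left them, time stands still between calls to the robot, and variables do not carry over. Pictures are saved under pics/ and viewed, about 8 in all and at most 12, crops included, and the job is handed in when it is done.

Besides the shell and the picture viewer there is one more tool, called by a JSON object that holds its "fn" and its "kwargs", one argument or row to a line. arm_command: Moves the arm, as the interface text tells. Its arguments: {"type":"object","properties":{"motion":{"type":"array","items":{"type":"array","items":{"type":"array","items":{"type":"number"}}}},"grip_force":{"type":"number"}},"required":["motion"]}

```bash
mkdir -p pics
cat > h.py <<'E'
import numpy as np, cv2
from workcell import ctrl
def K(p):
    f=210/np.tan(np.radians(p["vfov"])/2); return np.array([[f,0,p["cx"]],[0,f,p["cy"]],[0,0,1.]])
def rays(p,uv):
    n=cv2.undistortPoints(np.array(uv,float).reshape(-1,1,2),K(p),np.array(p["D"],float)).reshape(-1,2)
    E=np.array(p["extrinsics"]);R=E[:3,:3];o=-R.T@E[:3,3]
    d=np.c_[n[:,0],-n[:,1],-np.ones(len(n))]@R
    return o,d   # d scaled so that depth=1
def pts(p,uv,z):   # with depth
    o,d=rays(p,uv); return o+d*np.array(z)[:,None]
def plane(p,uv,h):
    o,d=rays(p,uv); return o+d*((h-o[2])/d[:,2])[:,None]
def proj(p,X):
    E=np.array(p["extrinsics"]);c=np.atleast_2d(X)@E[:3,:3].T+E[:3,3]
    return cv2.projectPoints((c*[1,-1,-1]).reshape(-1,1,3),np.zeros(3),np.zeros(3),K(p),np.array(p["D"],float))[0].reshape(-1,2)
def cloud(p,dep):
    v,u=np.nonzero(dep>0); return np.c_[u,v],pts(p,np.c_[u,v],dep[v,u])
E
python3 - <<'E'
from h import *
print(ctrl.observe())
for n in("side","top","wrist"):
    p=ctrl.camera_params(n);im,d=ctrl.grab_frame(n);np.savez(f"{n}0.npz",im=im,d=d,p=p)
    cv2.imwrite(f"pics/{n}0.png",im[:,:,::-1]);o,r=rays(p,[[280,210]]);print(n,p["vfov"],p["D"],o,r,(d>0).mean())
E
```

```text
{'time_s': 0.0, 'joint_positions': array([ 1.27837992e+00,  3.00429680e-01,  1.52155329e+00, -4.35961800e-05,
        1.32071142e+00, -6.65551728e-02]), 'dq': array([-3.48844621e-04, -6.72263053e-04,  7.51380179e-06,  1.51125870e-03,
       -1.64548857e-03, -1.42484767e-04]), 'joint_efforts': array([ 9.79449615e-04, -5.31799829e+01, -3.52746570e+01,  7.09049148e-02,
        2.43029022e-02, -6.33859395e-05]), 'eef_pos': array([0.12307819, 0.53575635, 0.17452083]), 'tcp_rot': array([ 1.12685343e-01,  9.93630570e-01, -5.45789624e-04, -7.75653879e-05]), 'ft_force': array([-0.47907376, -0.80190927, -0.00326524]), 'ft_torque': array([ 0.07662548,  0.02709003, -0.02050762]), 'grip_width': 0.9998546915459772}
side 55.80556519237602 [0.00339122 0.         0.         0.         0.        ] [0.53438733 0.6881224  0.93196403] [[ 0.0126732  -0.65336544 -0.75704898]] 0.9960926870748299
top 50.174927051425705 [-0.0347242  0.         0.         0.         0.       ] [ 0.36314077 -0.0098446   1.38904667] [[ 0.13049855  0.00684516 -0.99178898]] 0.9959863945578231
wrist 66.88168936948833 [0.00593274 0.         0.         0.         0.        ] [0.04179048 0.55451773 0.38353717] [[ 0.27803995 -0.06879314 -0.95811245]] 0.9959141156462585
```

View pics/top0.png

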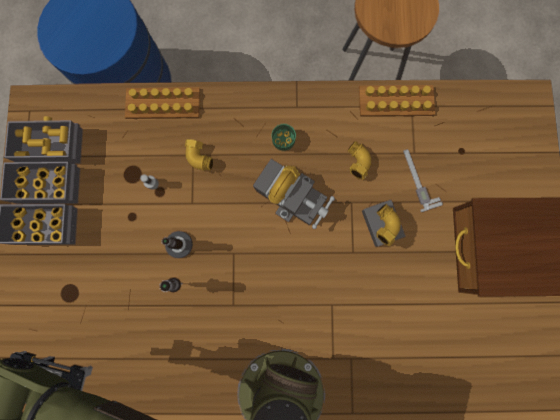

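View pics/side0.png

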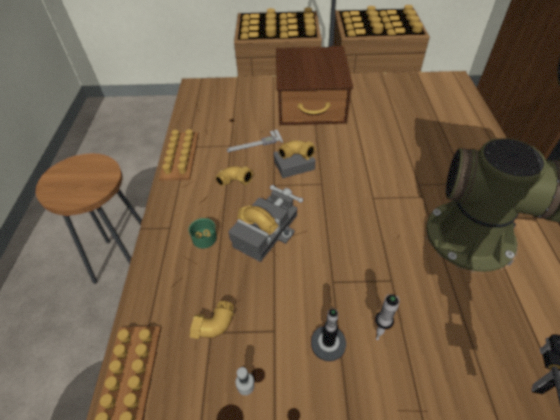

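Run:
```python
from h import *
z=np.load("side0.npz",allow_pickle=True);a=z["im"][290:400,290:430,::-1]
t=np.load("top0.npz",allow_pickle=True);b=t["im"][225:300,130:230,::-1]
c=t["im"][150:235,245:345,::-1]
f=lambda x,w,h:cv2.resize(x,(w,h),interpolation=cv2.INTER_CUBIC)
im=np.vstack([np.hstack([f(a,400,314),f(c,370,314)]),np.hstack([f(b,370,277),f(z["im"][180:265,225:310,::-1],400,277)])])
cv2.imwrite("pics/crop1.png",im)
p=t["p"].item();uv,X=cloud(p,t["d"])
for n,(u0,v0,u1,v1) in dict(bigfoot=(158,225,198,262),small=(158,275,186,298),plug=(138,170,162,192)).items():
    m=(uv[:,0]>u0)&(uv[:,0]<u1)&(uv[:,1]>v0)&(uv[:,1]<v1)&(X[:,2]>.008)
    Y=X[m]; print(n,len(Y),Y[:,2].max())
    for lo,hi in((.008,.03),(.03,.08),(.08,.11),(.11,.15),(.15,.3)):
        q=Y[(Y[:,2]>lo)&(Y[:,2]<hi)]
        if len(q):print(lo,len(q),q.min(0).round(4),q.max(0).round(4),np.median(q,0).round(4))
```

```text
bigfoot 623 0.1745030025169183
0.008 422 [0.4015 0.2587 0.008 ] [0.4911 0.3624 0.0298] [0.4349 0.3029 0.0172]
0.03 48 [0.4251 0.2966 0.0305] [0.4589 0.3152 0.0798] [0.4392 0.2994 0.0578]
0.08 63 [0.4256 0.2969 0.0801] [0.457  0.3258 0.1099] [0.439  0.3044 0.0994]
0.11 26 [0.4316 0.3025 0.1122] [0.4531 0.316  0.1486] [0.4407 0.305  0.1334]
0.15 64 [0.4327 0.3026 0.1506] [0.4521 0.3249 0.1745] [0.4414 0.3115 0.1678]
small 258 0.20760355941905217
0.008 4 [0.2843 0.2892 0.0083] [0.3232 0.3566 0.0098] [0.2993 0.3002 0.0088]
0.08 63 [0.3036 0.2823 0.0992] [0.3428 0.3176 0.1099] [0.3259 0.2923 0.1061]
0.11 46 [0.3041 0.2889 0.1103] [0.3429 0.3081 0.1498] [0.324  0.2917 0.1248]
0.15 145 [0.3079 0.288  0.1518] [0.3365 0.3188 0.2076] [0.3236 0.2982 0.1972]
plug 173 0.09607645979391788
0.008 33 [0.6135 0.3845 0.0085] [0.6455 0.4114 0.0297] [0.6212 0.3916 0.0205]
0.03 95 [0.6133 0.386  0.0302] [0.6512 0.4224 0.0795] [0.6264 0.3971 0.0372]
0.08 45 [0.6222 0.3932 0.081 ] [0.642  0.4122 0.0961] [0.6316 0.4023 0.0915]
```

View pics/crop1.png

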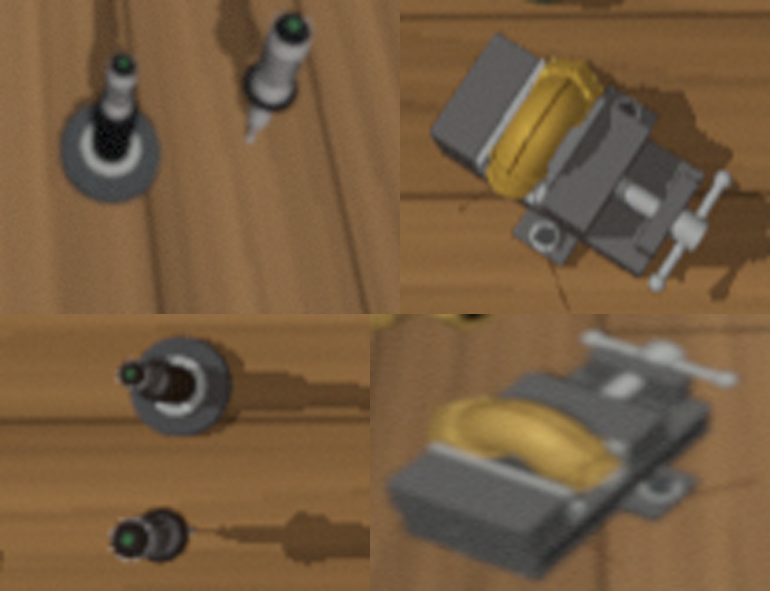

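{"fn": "arm_command", "kwargs": {
  "motion": [
    [[0,0,-3,0,0,0,0],[-3.8,-1.7,-1.1,0,0,0,0],[-3.8,-1.7,-1.1,0,0,0,0],[-3.8,-1.7,-1.1,0,0,0,0],[-3.8,-1.7,-1.1,0,0,0,0],[-3.8,-1.7,-1.1,0,0,0,0],[-3.8,-1.7,-1.1,0,0,0,0],[-3.8,-1.7,-1.1,0,0,0,0],[-3.8,-1.7,-1.1,0,0,0,0],[-3.8,-1.7,-1.1,0,0,0,0],[0,0,0,0,0,0,0],[0,0,0,0,0,0,0]]
  ]
}}

```text
time_s: 1.65
eef_pos: [0.4217, 0.3106, 0.3036]
tcp_rot: [0.113, 0.994, -0.0, -0.0]
ft_force: [-0.6, 0.8, -0.3]
grip_width: 0.999
```

```bash
cat > shot.py <<'E'
import sys
from h import *
s=ctrl.observe();p=ctrl.camera_params("wrist");im,d=ctrl.grab_frame("wrist");n=sys.argv[1]
np.savez(n+".npz",im=im,d=d,p=p,tcp=s["eef_pos"]);cv2.imwrite(f"pics/{n}.png",im[:,:,::-1])
print(s["time_s"],s["eef_pos"],s["tcp_rot"],s["joint_positions"])
E
python3 shot.py w1
```

```text
1.65 [0.4217379  0.31056555 0.30360227] [ 1.12693754e-01  9.93629686e-01 -1.69973859e-04 -3.67664946e-04] [ 5.64685969e-01  1.76865584e-01  1.37884631e+00  1.96190525e-04
  1.58666676e+00 -7.80239982e-01]
```

View pics/w1.png

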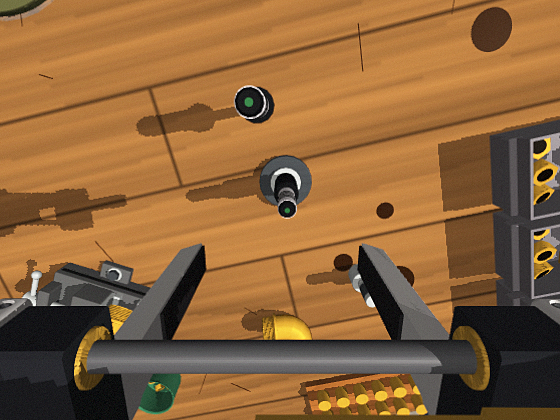

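```bash
cat > meas.py <<'E'
import sys
from h import *
def tri(obs):
    A=np.zeros((3,3));b=np.zeros(3);L=[]
    for p,uv in obs:
        o,d=rays(p,[uv]);d=d[0]/np.linalg.norm(d[0]);P=np.eye(3)-np.outer(d,d);A+=P;b+=P@o;L.append((o,d,P))
    x=np.linalg.solve(A,b);return x,[np.linalg.norm(P@(x-o)) for o,d,P in L]
def green(z,box):
    u0,v0,u1,v1=box;h=cv2.cvtColor(z["im"],cv2.COLOR_RGB2HSV)[v0:v1,u0:u1].astype(int)
    m=(abs(h[...,0]-65)<22)&(h[...,1]>90)&(h[...,2]>40);v,u=np.nonzero(m);return np.array([u.mean()+u0,v.mean()+v0]),m.sum()
E
python3 - <<'E'
from meas import *
L=lambda n:np.load(n+".npz",allow_pickle=True)
w,s,t=L("w1"),L("side0"),L("top0");P=lambda z:z["p"].item()
g=[green(w,(275,195,300,222)),green(s,(322,300,342,320)),green(t,(158,232,180,250))];print(g)
x=tri([(P(z),a[0]) for z,a in zip((w,s,t),g)]);print("cap",x)
print(tri([(P(w),g[0][0]),(P(s),g[1][0])]))
for z,a in zip((w,s,t),g):print(plane(P(z),[a[0]],.170))
# foot disc in wrist by depth
p=P(w);uv,X=cloud(p,w["d"])
m=(abs(uv[:,0]-285)<32)&(abs(uv[:,1]-185)<34)&(X[:,2]>.011)&(X[:,2]<.021);Y=X[m];print("foot",Y.min(0),Y.max(0),(Y.min(0)+Y.max(0))/2,np.median(Y[:,2]))
m=(abs(uv[:,0]-285)<20)&(abs(uv[:,1]-200)<34)&(X[:,2]>.164)&(X[:,2]<.18);Y=X[m];print("cap",Y.mean(0),len(Y),np.median(Y[:,2]))
print("tcp proj",proj(p,w["tcp"]))
E
```

```text
[(array([286.68965517, 209.93103448]), np.int64(29)), (array([333.        , 311.71428571]), np.int64(7)), (array([164.5, 241. ]), np.int64(2))]
cap (array([0.44092885, 0.31302321, 0.1713054 ]), [np.float64(0.0008346849190011788), np.float64(0.0004266063445458038), np.float64(0.0005979088740005596)])
(array([0.44122161, 0.31237716, 0.16975253]), [np.float64(0.000381999348381679), np.float64(0.00038199934838170657)])
[[0.44144581 0.31213076 0.17      ]]
[[0.44099329 0.31279853 0.17      ]]
[[0.44070636 0.31389681 0.17      ]]
foot [0.39990809 0.27065264 0.01110063] [0.48094873 0.35404365 0.02099451] [0.44042841 0.31234815 0.01604757] 0.015502801022423601
cap [0.44079117 0.31240765 0.16817263] 267 0.16891172974893026
tcp proj [[281.46634345 238.43591734]]
```

{"fn": "arm_command", "kwargs": {
  "motion": [
    [[-3.0,-3.5,-0.2,0,0,0,0],[-3.0,-3.5,-0.2,0,0,0,0],[-3.0,-3.5,-0.2,0,0,0,0],[-3.0,-3.5,-0.2,0,0,0,0],[-3.0,-3.5,-0.2,0,0,0,0],[-3.0,-3.5,-0.2,0,0,0,0],[-3.0,-3.5,-0.2,0,0,0,0],[-3.0,-3.5,-0.2,0,0,0,0],[0,0,0,0,0,0,0],[0,0,0,0,0,0,0]]
  ]
}}

```text
time_s: 2.95
eef_pos: [0.5931, -0.015, 0.3198]
tcp_rot: [0.112, 0.994, 0.0, -0.0]
ft_force: [0.1, -0.3, -0.1]
grip_width: 1.003
```

```bash
python3 shot.py w2
```

```text
2.95 [ 0.59311439 -0.0150453   0.31982381] [ 1.12135017e-01  9.93692939e-01  1.15250861e-04 -2.58520912e-04] [-8.72124404e-02  3.43738796e-01  1.13530449e+00  2.44475442e-04
  1.66306044e+00 -1.43324358e+00]
```

{"fn": "arm_command", "kwargs": {
  "motion": [
    [[3.0,4.0,0,0,0,0,0],[3.0,4.0,0,0,0,0,0],[0,0,0,0,0,0,0],[0,0,0,0,0,0,0]]
  ]
}}

```text
time_s: 3.5
eef_pos: [0.5526, 0.0757, 0.3203]
tcp_rot: [0.112, 0.994, -0.0, 0.0]
ft_force: [-0.9, -0.3, 0.3]
grip_width: 0.997
```

```bash
python3 shot.py w3
```

```text
3.5 [0.55264204 0.07566754 0.32034752] [ 1.11915669e-01  9.93717672e-01 -1.86782511e-05  2.67387513e-04] [ 7.04835991e-02  2.55467146e-01  1.24699827e+00 -1.34169746e-04
  1.63860814e+00 -1.27602060e+00]
```

View pics/w2.png

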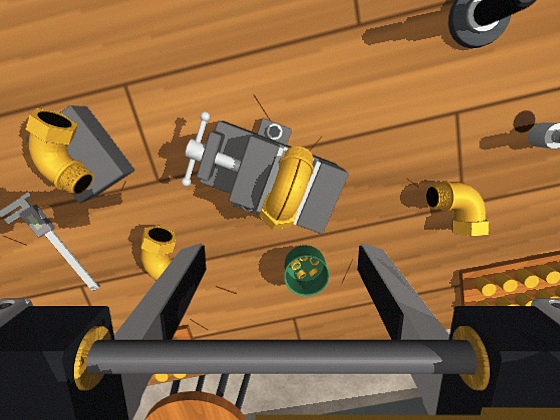

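View pics/w3.png

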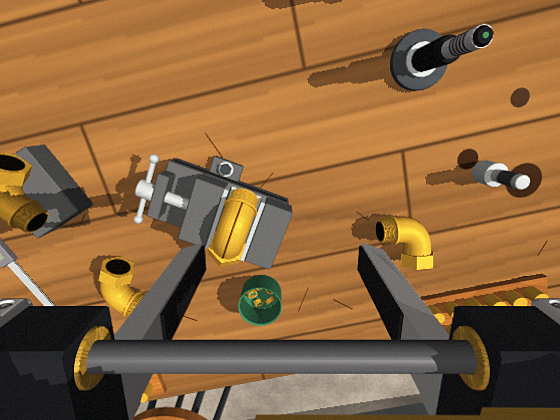

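Run:
```python
from h import *
from scipy.optimize import least_squares
out=[]
for n,box in(("w2",(255,140,320,235)),("w3",(200,180,265,270))):
    z=np.load(n+".npz",allow_pickle=True);p=z["p"].item();im=z["im"];u0,v0,u1,v1=box
    h=cv2.cvtColor(im,cv2.COLOR_RGB2HSV).astype(int)
    br=(abs(h[...,0]-24)<8)&(h[...,1]>140)&(h[...,2]>90)
    cl=cv2.morphologyEx(br.astype(np.uint8),cv2.MORPH_CLOSE,np.ones((7,7)))
    dk=cv2.erode(cl,np.ones((5,5)))*(h[...,2]<110)
    B=np.zeros_like(cl);B[v0:v1,u0:u1]=1
    # local darkness: seam
    uv,X=cloud(p,z["d"]);sel=(B*cl)[uv[:,1],uv[:,0]]>0
    S=X[sel&(X[:,2]>.100)];D=(B*dk)[uv[:,1],uv[:,0]]>0;Dp=X[D&(X[:,2]>.1)]
    print(n,"brass",len(S),"dark",len(Dp),"zmax",np.percentile(S[:,2],[90,98,99.5]))
    c=np.median(Dp,0);
    vx,vy,x0,y0=cv2.fitLine(Dp[:,:2].astype(np.float32),cv2.DIST_HUBER,0,.001,.001).ravel()
    d=np.array([vx,vy]);d*=-np.sign(d[0]);nrm=np.array([-d[1],d[0]])
    r=(Dp[:,:2]-[x0,y0])@nrm;print("dir",d,np.degrees(np.arctan2(d[1],d[0])),"resid",r.std(),"extent",((Dp[:,:2]-[x0,y0])@d).min(),((Dp[:,:2]-[x0,y0])@d).max())
    # brass arc fit: near-crest points
    s=(S[:,:2]-[x0,y0])@d;q=(S[:,:2]-[x0,y0])@nrm
    m=(abs(q)<.003)
    f=lambda a:np.hypot(s[m]-a[0],S[m,2]-a[1])-.052
    g=least_squares(f,[0,.075],loss="soft_l1",f_scale=.001)
    cen=np.array([x0,y0])+g.x[0]*d
    # symmetry from width: torus cross-section fit of offset
    def tor(a):
        ss,qq,zz=s-a[0],q-a[1],S[:,2]-a[2];return np.hypot(np.hypot(ss,zz)-.030,qq)-.022
    t=least_squares(tor,[0,0,.075],loss="soft_l1",f_scale=.001)
    print("arc centre xy",cen,"z",g.x[1],"| torus s,q,z",t.x,"xy",np.array([x0,y0])+t.x[0]*d+t.x[1]*nrm)
    a=cv2.resize(im[v0-15:v1+15,u0-15:u1+15,::-1],(380,500),interpolation=cv2.INTER_CUBIC)
    k=im[...,::-1].copy();k[(B*dk)>0]=(0,0,255)
    out.append(a)
    if n=="w2":out.append(cv2.resize(k[v0-15:v1+15,u0-15:u1+15],(380,500),interpolation=0))
cv2.imwrite("pics/elb.png",np.hstack(out[:2]))
```

```text
w2 brass 1997 dark 66 zmax [0.12496182 0.12665926 0.12756334]
dir [-0.83658785  0.5478327 ] 146.78154 resid 0.0004103385755924382 extent -0.045594856746061146 0.044654456494647984
arc centre xy [ 0.61066815 -0.01058464] z 0.07494820880128272 | torus s,q,z [-0.00156002 -0.00078346  0.07477718] xy [ 0.61092071 -0.00981353]
w3 brass 1763 dark 50 zmax [0.12487774 0.12652134 0.12734511]
dir [-0.8365608  0.5478741] 146.7787 resid 0.0004055269410602731 extent -0.04578665815706274 0.04054510218236294
arc centre xy [ 0.61046462 -0.01042689] z 0.07500723960496421 | torus s,q,z [-0.00390329 -0.00072379  0.07481476] xy [ 0.61076845 -0.00976067]
```

View pics/elb.png

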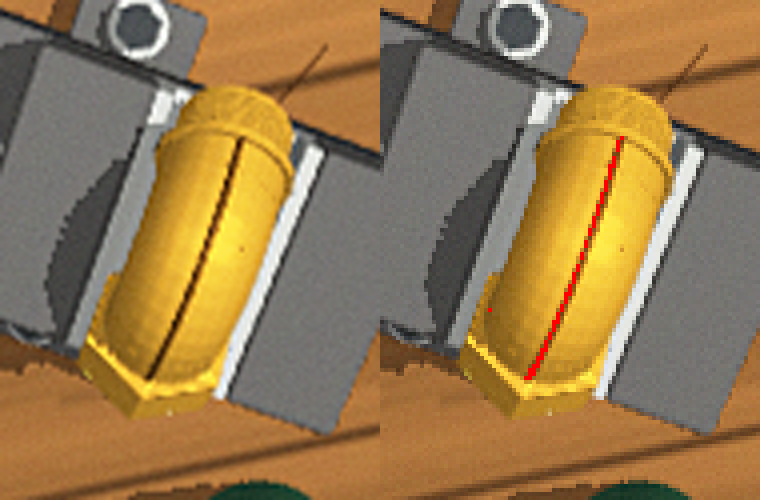

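{"fn": "arm_command", "kwargs": {
  "motion": [
    [[3.2,4.1,0.4,0,0,0,0],[3.2,4.1,0.4,0,0,0,0],[3.2,4.1,0.4,0,0,0,0],[3.2,4.1,0.4,0,0,0,0],[3.2,4.1,0.4,0,0,0,0],[0,0,0,0,0,0.16,0.4],[0,0,0,0,0,0.16,0.4],[0,0,0,0,0,0.16,0.4],[0,0,0,0,0,0.16,0.4],[0,0,0,0,0,0.16,0.4],[0,0,0,0,0,0.16,0.4],[0,0,0,0,0,0.16,0.4],[0,0,0,0,0,0.16,0.4],[0,0,0,0,0,0.16,0.4],[0,0,0,0,0,0.16,0.4],[0,0,0,0,0,0.16,0.4],[0,0,0,0,0,0.165,0.4],[0,0,0,0,0,0,0.4],[0,0,0,0,0,0,0.4]]
  ]
}}

```text
time_s: 5.92
eef_pos: [0.4431, 0.3105, 0.2999]
tcp_rot: [0.879, 0.477, -0.0, 0.0]
ft_force: [0.0, -0.3, 0.3]
grip_width: 0.602
```

```bash
cat > go.py <<'E'
import sys
from h import *
from scipy.spatial.transform import Rotation as R
s=ctrl.observe();r=R.from_quat(s["tcp_rot"]);M=r.as_matrix()
yaw=np.degrees(np.arctan2(M[1,1],M[0,1]))
print(s["time_s"],s["eef_pos"],"jaw yaw",yaw,"w",s["grip_width"],"q6",s["joint_positions"][5],"F",s["ft_force"],"tilt",M[2])
t=np.array(sys.argv[1:4],float);print("shift cm",(M.T@(t-s["eef_pos"])*100).round(2))
E
python3 go.py .441 .3123 .28
```

```text
5.925 [0.44310803 0.31045505 0.29992505] jaw yaw -33.052591750179175 w 0.6024556497742403 q6 1.120338531803857 F [ 0.04968596 -0.25936814  0.25331436] tilt [-1.90910665e-04 -6.82241968e-05 -9.99999979e-01]
shift cm [ 0.04 -0.28  1.99]
```

{"fn": "arm_command", "kwargs": {
  "motion": [
    [[0,-0.3,0,0,0,0,0.4],[0,0,4,0,0,0,0.4],[0,0,4,0,0,0,0.4],[0,0,4,0,0,0,0.4],[0,0,3,0,0,0,0.4],[0,0,2,0,0,0,0.4],[0,0,1.6,0,0,0,0.4],[0,0,0,0,0,0,0.4],[0,0,0,0,0,0,0.6],[0,0,0,0,0,0,1],[0,0,0,0,0,0,1],[0,0,0,0,0,0,1],[0,0,0,0,0,0,1],[0,0,0,0,0,0,1]]
  ],
  "grip_force": 40
}}

```text
time_s: 7.68
eef_pos: [0.4404, 0.3124, 0.1143]
tcp_rot: [0.88, 0.475, 0.0, -0.0]
ft_force: [-0.9, -0.5, 2.9]
grip_width: 0.227
```

```bash
python3 go.py .441 .3123 .30
```

```text
7.675 [0.44040465 0.31244616 0.11426177] jaw yaw -33.230568438726834 w 0.22687544823256667 q6 1.1291858229024956 F [-0.85443778 -0.5406788   2.9001946 ] tilt [ 3.49646592e-04  1.57852763e-04 -9.99999926e-01]
shift cm [  0.03   0.06 -18.57]
```

{"fn": "arm_command", "kwargs": {
  "motion": [
    [[0,0,-0.5,0,0,0,1],[0,0,-1,0,0,0,1],[0,0,-2,0,0,0,1],[0,0,-3,0,0,0,1],[0,0,-3,0,0,0,1],[0,0,-3,0,0,0,1],[0,0,-3,0,0,0,1],[0,0,-3,0,0,0,1],[0,0,0,0,0,0,1],[0,0,0,0,0,0,1]]
  ]
}}

```text
time_s: 8.93
eef_pos: [0.44, 0.3122, 0.2981]
tcp_rot: [0.88, 0.475, -0.001, 0.0]
ft_force: [0.1, -0.3, -1.8]
grip_width: 0.226
```

```bash
python3 go.py .6449 -.0330 .30; python3 shot.py w4
```

```text
8.925 [0.44002575 0.31220854 0.29809742] jaw yaw -33.232708099869534 w 0.22565371199126602 q6 1.1292385770450066 F [ 0.1186964  -0.30390097 -1.81854039] tilt [-1.17021973e-03 -5.16333959e-04 -9.99999182e-01]
shift cm [-17.65  36.06  -0.19]
8.925 [0.44002575 0.31220854 0.29809742] [ 8.79784044e-01  4.75373146e-01 -6.37496235e-04  5.10143496e-05] [ 5.49219056e-01  2.15698051e-01  1.34513156e+00 -3.32822452e-05
  1.58204168e+00  1.12923858e+00]
```

View pics/w4.png

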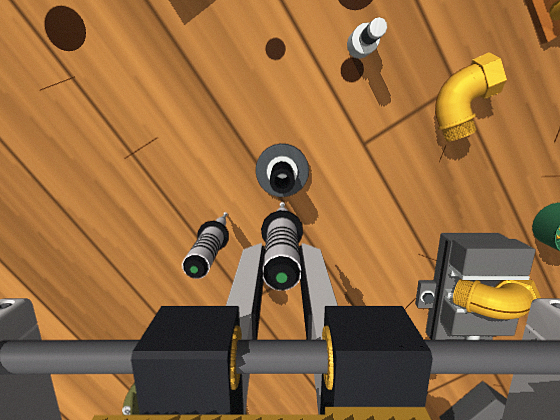

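Run:
```python
from meas import *
z=np.load("w4.npz",allow_pickle=True);p=z["p"].item();t=z["tcp"]
print("expected cap,tip,collar",proj(p,[t+[0,0,.0557],t-[0,0,.0908],t-[0,0,.0193]]))
print(green(z,(265,255,300,300)))
c=cv2.cvtColor(z["im"],cv2.COLOR_RGB2GRAY)[196:222,272:294];print(c)
```

```text
expected cap,tip,collar [[280.45326779 278.38515162]
 [280.88535129 204.67862991]
 [280.73697085 229.99595271]]
(array([281.11650485, 277.11650485]), np.int64(103))
[[ 71  71  75  72  75  66  66  76  75  72  74  80  47  58  54  59  71  66
   94  93  85  89]
 [ 60  94  73  75  75  66  53  40  35  39  58  72  64  75  78  77  83  78
   86  92  88  86]
 [ 92 134  90  92  73  73  56  52  45  48  54  70  73  73  77  75  75  81
   84  79  90  97]
 [131 133 128 127  92  98  65  54  46  36  47  64  70  79  74  72  73  76
   80  88  85  83]
 [132 133 127 126 134 131  89  88  66  37  31  51  58  67  73  68  69  71
   78  85  86  89]
 [135 133 129 124 131 131 135 132 105  73  72  35  48  78  67  93  92  70
   72  78  86  84]
 [130 127 126 123 128 128 130 125 137 201 189 138  64  97  87 136 121  65
   69  74  82  83]
 [135 130 133 130 129 125 122 140 223 250 229 207 118  86 108 127 119  85
   67  75  78  79]
 [130 130 131 131 128 125 121 153 255 180 140 119 159  63  95 114 127 127
   87  66  72  74]
 [131 129 128 128 126 130 117 136 192 160 146 111 115  62  80 103 117 129
  122  65  68  79]
 [131
[... 783 characters left out ...]
2  27  31  30  25  29  25  23
   29  18  14   6]
 [ 27  26  26  22  25  21  29  26  25  23  24  30  19  25  20  22  28  26
   25  33  21  18]
 [ 30  22  30  30  29  29  26  17  11  20  13  19  23  19  23  26  32  28
   21  24  27  22]
 [ 27  25  25  20  14  10  29  49  52  77  76  69  38  23  27  13  22  30
   27  27  26  26]
 [ 25  26  13  19  60 111 118 136 145 173 168 153 115  96  94  59  24  16
   23  26  23  22]
 [ 21  20  57 107 145 201 192 196 191 190 181 178 168 165 161 131  88  49
   28  16  25  23]
 [ 43 110 152 198 198 189 177 187 190 186 181 171 162 162 158 159 156 126
   80  34  14  25]
 [127 198 189 187 184 183 181 183 189 182 179 167 160 156 148 147 145 146
  135  88  29  22]]
```

{"fn": "arm_command", "kwargs": {
  "motion": [
    [[-2,4,0,0,0,0,1],[-2,4,0,0,0,0,1],[-2,4,0,0,0,0,1],[-2,4,0,0,0,0,1],[-2,4,0,0,0,0,1],[-2,4,0,0,0,0,1],[-2,4,0,0,0,0,1],[-2,4,0,0,0,0,1],[-1.65,4,0,0,0,0,1],[0,0,0,0,0,0,1],[0,0,0,0,0,0,1]]
  ]
}}

```text
time_s: 10.35
eef_pos: [0.6444, -0.0321, 0.2981]
tcp_rot: [0.88, 0.475, -0.001, -0.001]
ft_force: [-0.6, 0.2, -0.9]
grip_width: 0.224
```

```bash
python3 go.py .6449 -.0330 .26; python3 shot.py w5
```

```text
10.35 [ 0.64437636 -0.03212234  0.29809539] jaw yaw -33.226691459347755 w 0.22443702000907556 q6 0.47328955875434475 F [-0.60307835  0.15002094 -0.87275695] tilt [-5.80061860e-04 -1.46873309e-03 -9.99998753e-01]
shift cm [-0.04  0.1   3.81]
10.35 [ 0.64437636 -0.03212234  0.29809539] [ 8.79758959e-01  4.75419342e-01 -6.04289746e-04 -5.08179551e-04] [-1.06639759e-01  4.78294848e-01  9.98390972e-01  1.53856110e-04
  1.66647852e+00  4.73289559e-01]
```

{"fn": "arm_command", "kwargs": {
  "motion": [
    [[0,0.1,2,0,0,0,1],[0,0,2,0,0,0,1],[0,0,2,0,0,0,1],[0,0,1.5,0,0,0,1],[0,0,1,0,0,0,1],[0,0,0.5,0,0,0,1],[0,0,0,0,0,0,1],[0,0,0,0,0,0,1]]
  ]
}}

```text
time_s: 11.4
eef_pos: [0.6458, -0.0331, 0.2096]
tcp_rot: [0.88, 0.475, 0.0, 0.0]
ft_force: [-0.2, 0.5, -0.8]
grip_width: 0.227
```

```bash
cat > el.py <<'E'
from h import *
s=ctrl.observe();t=s["eef_pos"];d=np.array([-.8366,.5478]);r=t[:2]-[.6106,-.0105]
x=r@d*1e3;y=(r@[-d[1],d[0]])*1e3;zb=(t[2]-.0908-.0751)*1e3
zs=np.sqrt(54.5**2-x*x) if abs(x)<38.54 else 77.07-abs(x)
print("elbow x %.2f y %.2f ball(free) z %.2f surf %.2f compression %.2f"%(x,y,zb,zs,zs-zb),s["time_s"],s["ft_force"],s["ft_torque"],s["grip_width"])
E
python3 el.py; python3 go.py .6449 -.0330 .198
python3 shot.py w6;python3 - <<'E'
import cv2;im=cv2.imread("pics/w6.png")[130:330,180:380];cv2.imwrite("pics/w6c.png",cv2.resize(im,(600,600),interpolation=cv2.INTER_CUBIC))
E
```

```text
elbow x -41.81 y -0.32 ball(free) z 43.74 surf 35.26 compression -8.48 11.4 [-0.15888912  0.4860642  -0.79162539] [-0.10967677  0.14801091 -0.03062909] 0.2266033066753698
11.4 [ 0.64575361 -0.03313244  0.20964262] jaw yaw -33.233496052129404 w 0.2266033066753698 q6 0.4721513144822214 F [-0.15888912  0.4860642  -0.79162539] tilt [ 3.84949612e-04  8.10788148e-04 -9.99999597e-01]
shift cm [-0.04 -0.08  1.16]
11.4 [ 0.64575361 -0.03313244  0.20964262] [8.79787438e-01 4.75367081e-01 3.62047987e-04 2.65164481e-04] [-1.07884909e-01  5.00614558e-01  1.16405828e+00 -2.60307107e-05
  1.47602266e+00  4.72151314e-01]
```

View pics/w6c.png

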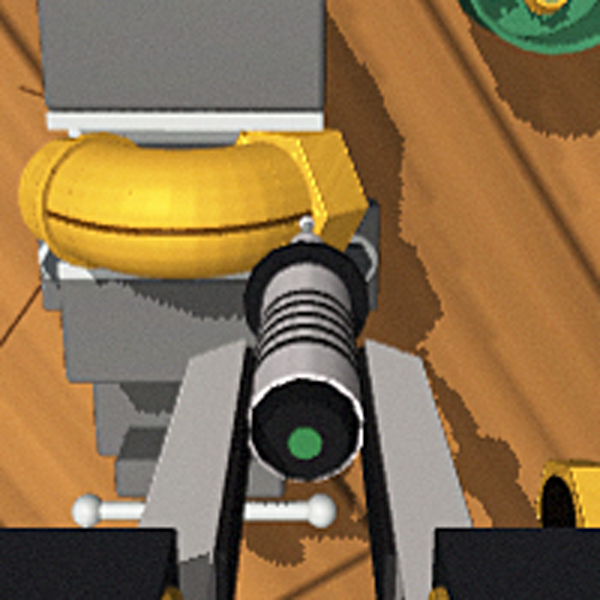

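{"fn": "arm_command", "kwargs": {
  "motion": [
    [[0,-0.05,0.3,0,0,0,1],[0,0,0.3,0,0,0,1],[0,0,0.2,0,0,0,1],[0,0,0.15,0,0,0,1],[0,0,0.1,0,0,0,1],[0,0,0.1,0,0,0,1],[0,0,0,0,0,0,1],[0,0,0,0,0,0,1],[0,0,0,0,0,0,1]]
  ]
}}

```text
time_s: 12.58
eef_pos: [0.6452, -0.0328, 0.1976]
tcp_rot: [0.88, 0.475, 0.0, 0.0]
ft_force: [1.4, -0.4, 0.3]
grip_width: 0.227
```

```bash
python3 el.py; for i in 1 2 ; do python3 shot.py w7$i|cut -c1-60;python3 el.py;done
python3 - <<'E'
import cv2;im=cv2.imread("pics/w71.png")[150:250,200:360];cv2.imwrite("pics/w71c.png",cv2.resize(im,(800,500),interpolation=cv2.INTER_CUBIC))
E
```

```text
elbow x -41.15 y -0.27 ball(free) z 31.72 surf 35.92 compression 4.20 12.575 [ 1.37289461 -0.37461234  0.34074243] [-0.18422568 -0.16251258  0.01564216] 0.22650924149314527
12.575 [ 0.64517418 -0.03281843  0.19761613] [8.79773683e-01
  1.45172263e+00  4.72491967e-01]
elbow x -41.13 y -0.27 ball(free) z 31.72 surf 35.94 compression 4.23 12.625 [ 0.9521527  -0.53394669  0.88612336] [-0.24492992 -0.15410198 -0.01610493] 0.2247414926162204
12.625 [ 0.64515329 -0.03280364  0.19761806] [8.79772200e-01
  1.45176365e+00  4.72496734e-01]
elbow x -41.15 y -0.25 ball(free) z 31.72 surf 35.92 compression 4.20 12.675 [ 1.59789254 -0.46586574 -0.23218087] [-0.21346454 -0.16479289 -0.00354493] 0.2232885956648541
```

View pics/w71c.png

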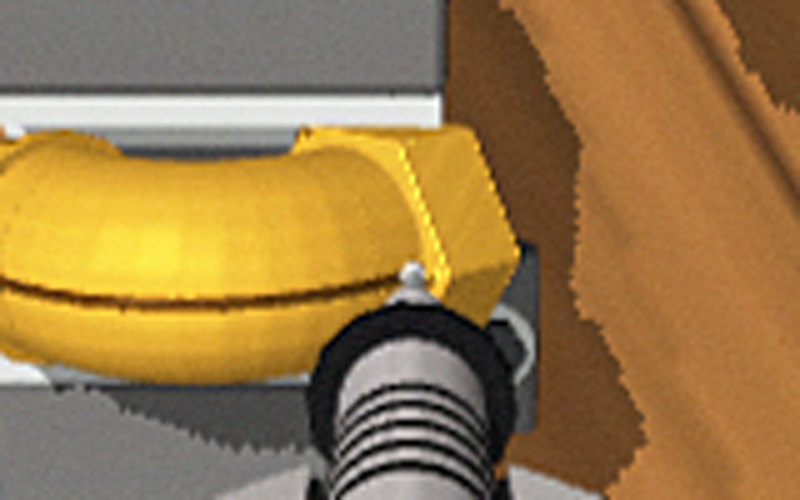

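```bash
cat > rows.py <<'E'
import numpy as np,json
# path by arc length, mm
f=lambda x:np.where(abs(x)<38.54,np.sqrt(np.maximum(54.5**2-x*x,0)),77.07-abs(x))
x=np.linspace(-41.1,41.4,4000);s=np.r_[0,np.cumsum(np.hypot(np.diff(x),np.diff(f(x))))]
n=round(s[-1]/1.9);X=np.interp(np.linspace(0,s[-1],n+1),s,x);P=np.c_[X,f(X)]
P=np.round(P/10,2);D=np.diff(P,axis=0);print(s[-1],n)
R=[[0,round(-a,2),round(-b,2),0,0,0,1] for a,b in D]
for k in range(0,n,17):print(P[min(k+17,n)]*10,json.dumps(R[k:k+17]))
E
python3 rows.py
```

```text
93.28790901896572 49
[-13.9  52.7] [[0, -0.13, -0.13, 0, 0, 0, 1], [0, -0.14, -0.14, 0, 0, 0, 1], [0, -0.14, -0.13, 0, 0, 0, 1], [0, -0.14, -0.13, 0, 0, 0, 1], [0, -0.14, -0.12, 0, 0, 0, 1], [0, -0.15, -0.11, 0, 0, 0, 1], [0, -0.16, -0.12, 0, 0, 0, 1], [0, -0.16, -0.1, 0, 0, 0, 1], [0, -0.16, -0.1, 0, 0, 0, 1], [0, -0.16, -0.1, 0, 0, 0, 1], [0, -0.17, -0.08, 0, 0, 0, 1], [0, -0.17, -0.09, 0, 0, 0, 1], [0, -0.18, -0.07, 0, 0, 0, 1], [0, -0.18, -0.08, 0, 0, 0, 1], [0, -0.17, -0.06, 0, 0, 0, 1], [0, -0.19, -0.06, 0, 0, 0, 1], [0, -0.18, -0.05, 0, 0, 0, 1]]
[18.  51.5] [[0, -0.18, -0.04, 0, 0, 0, 1], [0, -0.19, -0.04, 0, 0, 0, 1], [0, -0.19, -0.04, 0, 0, 0, 1], [0, -0.19, -0.02, 0, 0, 0, 1], [0, -0.19, -0.02, 0, 0, 0, 1], [0, -0.19, -0.01, 0, 0, 0, 1], [0, -0.19, -0.01, 0, 0, 0, 1], [0, -0.19, -0.0, 0, 0, 0, 1], [0, -0.19, 0.01, 0, 0, 0, 1], [0, -0.19, 0.01, 0, 0, 0, 1], [0, -0.19, 0.02, 0, 0, 0, 1], [0, -0.18, 0.03, 0, 0, 0, 1], [0, -0.19, 0.03, 0, 0, 0, 1], [0, -0.19, 0.04, 0, 0, 0, 1], [0, -0.18, 0.05, 0, 0, 0, 1], [0, -0.18, 0.05, 0, 0, 0, 1], [0, -0.19, 0.06, 0, 0, 0, 1]]
[41.4 35.7] [[0, -0.17, 0.07, 0, 0, 0, 1], [0, -0.18, 0.07, 0, 0, 0, 1], [0, -0.17, 0.08, 0, 0, 0, 1], [0, -0.17, 0.08, 0, 0, 0, 1], [0, -0.17, 0.09, 0, 0, 0, 1], [0, -0.17, 0.1, 0, 0, 0, 1], [0, -0.16, 0.1, 0, 0, 0, 1], [0, -0.16, 0.11, 0, 0, 0, 1], [0, -0.15, 0.11, 0, 0, 0, 1], [0, -0.15, 0.12, 0, 0, 0, 1], [0, -0.14, 0.12, 0, 0, 0, 1], [0, -0.14, 0.13, 0, 0, 0, 1], [0, -0.14, 0.13, 0, 0, 0, 1], [0, -0.14, 0.14, 0, 0, 0, 1], [0, -0.13, 0.13, 0, 0, 0, 1]]
```

{"fn": "arm_command", "kwargs": {
  "motion": [
    [[0,-0.13,-0.13,0,0,0,1],[0,-0.14,-0.14,0,0,0,1],[0,-0.14,-0.13,0,0,0,1],[0,-0.14,-0.13,0,0,0,1],[0,-0.14,-0.12,0,0,0,1],[0,-0.15,-0.11,0,0,0,1],[0,-0.16,-0.12,0,0,0,1],[0,-0.16,-0.1,0,0,0,1]]
  ]
}}

```text
time_s: 13.68
eef_pos: [0.6353, -0.0264, 0.2075]
tcp_rot: [0.88, 0.475, 0.0, 0.0]
ft_force: [2.2, -1.3, 0.1]
grip_width: 0.226
```

```bash
python3 el.py
```

```text
elbow x -29.41 y -0.22 ball(free) z 41.56 surf 45.89 compression 4.33 13.675 [ 2.18405355 -1.27410559  0.0757762 ] [-0.3735245  -0.38333968  0.02303436] 0.2262528313155159
```

{"fn": "arm_command", "kwargs": {
  "motion": [
    [[0,-0.16,-0.1,0,0,0,1],[0,-0.16,-0.1,0,0,0,1],[0,-0.17,-0.08,0,0,0,1],[0,-0.17,-0.09,0,0,0,1],[0,-0.18,-0.07,0,0,0,1],[0,-0.18,-0.08,0,0,0,1],[0,-0.17,-0.06,0,0,0,1],[0,-0.19,-0.06,0,0,0,1],[0,-0.18,-0.05,0,0,0,1],[0,-0.18,-0.04,0,0,0,1],[0,-0.19,-0.04,0,0,0,1],[0,-0.19,-0.04,0,0,0,1],[0,-0.19,-0.02,0,0,0,1],[0,-0.19,-0.02,0,0,0,1],[0,-0.19,-0.01,0,0,0,1],[0,-0.19,-0.01,0,0,0,1]]
  ]
}}

```text
time_s: 15.68
eef_pos: [0.6112, -0.0106, 0.216]
tcp_rot: [0.88, 0.475, 0.0, -0.0]
ft_force: [-0.4, 0.3, 0.2]
grip_width: 0.226
```

```bash
python3 el.py
```

```text
elbow x -0.58 y -0.26 ball(free) z 50.14 surf 54.50 compression 4.35 15.675 [-0.41367461  0.25277787  0.20664624] [-0.1616877  -0.09549085 -0.01345271] 0.22608974985780952
```

Tracking is good; continuing over the crown.

{"fn": "arm_command", "kwargs": {
  "motion": [
    [[0,-0.19,0,0,0,0,1],[0,-0.19,0.01,0,0,0,1],[0,-0.19,0.01,0,0,0,1],[0,-0.19,0.02,0,0,0,1],[0,-0.18,0.03,0,0,0,1],[0,-0.19,0.03,0,0,0,1],[0,-0.19,0.04,0,0,0,1],[0,-0.18,0.05,0,0,0,1],[0,-0.18,0.05,0,0,0,1],[0,-0.19,0.06,0,0,0,1]]
  ]
}}

```text
time_s: 16.92
eef_pos: [0.5956, -0.0003, 0.213]
tcp_rot: [0.88, 0.475, -0.0, -0.0]
ft_force: [0.2, 0.3, 0.8]
grip_width: 0.226
```

```bash
python3 el.py
```

```text
elbow x 18.14 y -0.26 ball(free) z 47.10 surf 51.39 compression 4.29 16.925 [0.19138142 0.29795586 0.81859789] [-0.02109059  0.10809005  0.04088581] 0.22641260364558377
```

{"fn": "arm_command", "kwargs": {
  "motion": [
    [[0,-0.17,0.07,0,0,0,1],[0,-0.18,0.07,0,0,0,1],[0,-0.17,0.08,0,0,0,1],[0,-0.17,0.08,0,0,0,1],[0,-0.17,0.09,0,0,0,1],[0,-0.17,0.1,0,0,0,1],[0,-0.16,0.1,0,0,0,1],[0,-0.16,0.11,0,0,0,1],[0,-0.15,0.11,0,0,0,1],[0,-0.15,0.12,0,0,0,1],[0,-0.14,0.12,0,0,0,1],[0,-0.14,0.13,0,0,0,1],[0,-0.14,0.13,0,0,0,1],[0,-0.14,0.14,0,0,0,1],[0,-0.13,0.13,0,0,0,1],[0,0,0,0,0,0,1],[0,0,0,0,0,0,1],[0,0,0,0,0,0,1]]
  ]
}}

```text
time_s: 19.18
eef_pos: [0.576, 0.0124, 0.1972]
tcp_rot: [0.88, 0.475, -0.0, -0.0]
ft_force: [-1.8, 2.0, -0.2]
grip_width: 0.226
```

```bash
python3 el.py;python3 shot.py w8
python3 - <<'E'
import cv2;im=cv2.imread("pics/w8.png")[150:250,220:380];cv2.imwrite("pics/w8c.png",cv2.resize(im,(800,500),interpolation=cv2.INTER_CUBIC))
E
```

```text
elbow x 41.47 y -0.26 ball(free) z 31.33 surf 35.60 compression 4.27 19.175 [-1.80834033  1.99079191 -0.16470353] [0.38795988 0.82560803 0.01402184] 0.22616319958058753
19.175 [0.57604671 0.01243208 0.19722955] [ 8.79778828e-01  4.75383212e-01 -8.13727843e-05 -9.36368571e-05] [-4.20267433e-02  3.43126448e-01  1.41241450e+00  7.88989382e-05
  1.38628738e+00  5.37955976e-01]
```

View pics/w8c.png

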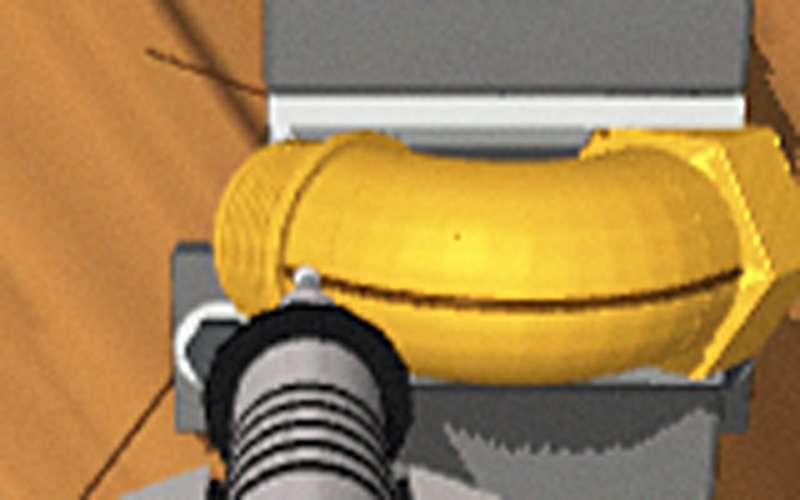

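{"fn": "arm_command", "kwargs": {
  "motion": [
    [[0,0,-0.3,0,0,0,1],[0,0,-0.6,0,0,0,1],[0,0,-1.2,0,0,0,1],[0,0,-2,0,0,0,1],[0,0,-2,0,0,0,1],[0,0,-2,0,0,0,1],[0,0,-2,0,0,0,1],[0,0,0,0,0,0,1],[0,0,0,0,0,0,1]]
  ]
}}

```text
time_s: 20.35
eef_pos: [0.576, 0.0124, 0.2976]
tcp_rot: [0.88, 0.475, -0.0, -0.0]
ft_force: [0.6, 0.1, -1.9]
grip_width: 0.222
```

```bash
python3 go.py .4407 .3123 .30; python3 shot.py w9
python3 - <<'E'
from meas import *
z=np.load("w9.npz",allow_pickle=True);p=z["p"].item();t=z["tcp"]
print("expected cap,tip",proj(p,[t+[0,0,.0557],t-[0,0,.0908]]),green(z,(265,255,300,300)))
g=cv2.cvtColor(z["im"],cv2.COLOR_RGB2GRAY)[196:210,274:292];print(g)
E
```

```text
20.35 [0.57599052 0.01235188 0.29761956] jaw yaw -33.233964630431494 w 0.2218018114052872 q6 0.5379373048174583 F [ 0.64804273  0.11821291 -1.92887537] tilt [-3.60843097e-04 -5.06272476e-04 -9.99999807e-01]
shift cm [ 17.67 -27.76  -0.23]
20.35 [0.57599052 0.01235188 0.29761956] [ 8.79789444e-01  4.75363480e-01 -2.79064724e-04 -1.36940788e-04] [-4.21031738e-02  3.03106896e-01  1.23757615e+00 -5.05065177e-05
  1.60152926e+00  5.37937305e-01]
expected cap,tip [[280.45664888 278.28944105]
 [280.88331255 204.73353841]] (array([281.2038835, 277.0776699]), np.int64(103))
[[203  63  97  97  94  95 109 127 138 140 117  96  91  96  97 111 105 114]
 [249  98 183 181 175 174 160 136 157 125 141 141 108  91  90 100 101 100]
 [244 134 234 228 224 229 226 229 214 113 141 143 140 111 123 121 127 126]
 [250 160 240 232 230 231 230 235 234 174 133 145 138 134 151 153 151 153]
 [225 153 241 235 232 232 229 230 233 237 177 143 151 155 151 151 149 151]
 [137 139 231 226 225 220 214 223 226 226 224 125 134 137 136 136 136 135]
 [116  65 156 158 154 146 140 223 209 193 148  84  76  72  76  99  96  80]
 [ 89  76 109 105 105 111 191 239 200 204 122 108  46  79  83 126 116  72]
 [ 56  92 118 119 121 150 255 148 143 131 154 118  90 131 124 122 124 126]
 [ 67  90 118 122 119 126 191 159 148 108 112 124 124 118 125 125 121 124]
 [ 66 103 111 121 121 112 120 149 140 105  99 119 118 121 119 125 121 121]
 [ 87 104 119 122 119 130 136 147 136 123 107 114 121 125 121 123 120 121]
 [123  98 115 126 141 174 189 199 194 179 142 121 120 116 119 124 121 118]
 [120  99 124 167 173 177 170 178 185 167 150 148 128 131 123 122 122 122]]
```

{"fn": "arm_command", "kwargs": {
  "motion": [
    [[2.2,-3.5,0,0,0,0,1],[2.2,-3.5,0,0,0,0,1],[2.2,-3.5,0,0,0,0,1],[2.2,-3.5,0,0,0,0,1],[2.2,-3.5,0,0,0,0,1],[2.2,-3.5,0,0,0,0,1],[2.2,-3.5,0,0,0,0,1],[2.25,-3.25,0,0,0,0,1],[0,0,0,0,0,0,1],[0,0,0,0,0,0,1]]
  ]
}}

```text
time_s: 21.65
eef_pos: [0.4408, 0.3117, 0.2977]
tcp_rot: [0.88, 0.475, -0.0, 0.0]
ft_force: [-0.5, 0.2, -1.1]
grip_width: 0.225
```

```bash
python3 go.py .4405 .3123 .113;python3 shot.py w10;python3 - <<'E'
from h import *
z=np.load("w10.npz",allow_pickle=True);p=z["p"].item();print(proj(p,[[.4407,.3123,.095]]))
uv,X=cloud(p,z["d"]);m=(abs(uv[:,0]-282)<45)&(abs(uv[:,1]-170)<45)&(abs(X[:,2]-.0155)<.005);Y=X[m];print("foot centre",(Y.min(0)+Y.max(0))/2,Y.max(0)-Y.min(0))
E
```

```text
21.65 [0.44075209 0.31170943 0.29771783] jaw yaw -33.22388788782583 w 0.22451358597366572 q6 1.1277003328260768 F [-0.45887128  0.21443843 -1.13296835] tilt [-9.30476037e-04 -1.83532015e-04 -9.99999550e-01]
shift cm [ 0.05 -0.05 18.47]
21.65 [0.44075209 0.31170943 0.29771783] [ 8.79747584e-01  4.75440810e-01 -4.52921429e-04  1.40462249e-04] [ 5.47836443e-01  2.16247689e-01  1.34531766e+00 -2.33132783e-04
  1.58094661e+00  1.12770033e+00]
[[280.69069923 181.40966665]]
foot centre [0.44124298 0.31177394 0.01572265] [0.08324099 0.08313996 0.00955281]
```

{"fn": "arm_command", "kwargs": {
  "motion": [
    [[0.04,-0.04,3,0,0,0,1],[0,0,4,0,0,0,1],[0,0,3,0,0,0,1],[0,0,2,0,0,0,1],[0,0,2,0,0,0,1],[0,0,1.5,0,0,0,1],[0,0,1.2,0,0,0,1],[0,0,0.8,0,0,0,1],[0,0,0.4,0,0,0,1],[0,0,0.3,0,0,0,1],[0,0,0.1,0,0,0,1],[0,0,0,0,0,0,1],[0,0,0,0,0,0,1]]
  ]
}}

```text
time_s: 23.32
eef_pos: [0.4407, 0.3127, 0.1155]
tcp_rot: [0.88, 0.475, 0.0, -0.0]
ft_force: [-0.6, 0.9, -0.6]
grip_width: 0.225
```

```bash
python3 go.py .4405 .3123 .1143
```

```text
23.325 [0.44069555 0.31273313 0.11545554] jaw yaw -33.229049510596745 w 0.2248756085833255 q6 1.1293456732640659 F [-0.60423332  0.89811876 -0.61060244] tilt [ 3.48996540e-04  1.73560632e-04 -9.99999924e-01]
shift cm [-0.05  0.01  0.12]
```

{"fn": "arm_command", "kwargs": {
  "motion": [
    [[0,0,0.1,0,0,0,1],[0,0,0,0,0,0,1],[0,0,0,0,0,0,0.7],[0,0,0,0,0,0,0.6],[0,0,0,0,0,0,0.4],[0,0,0,0,0,0,0.4],[0,0,0,0,0,0,0.4],[0,0,0,0,0,0,0.4],[0,0,-1,0,0,0,0.4],[0,0,-2,0,0,0,0.4],[0,0,-4,0,0,0,0.4],[0,0,-4,0,0,0,0.4],[0,0,-4,0,0,0,0.4],[0,0,-4,0,0,0,0.4],[0,0,0,0,0,0,0.4],[0,0,0,0,0,0,0.4]]
  ]
}}

```text
time_s: 25.32
eef_pos: [0.4404, 0.3125, 0.3037]
tcp_rot: [0.88, 0.475, -0.0, 0.0]
ft_force: [0.8, -1.0, -0.5]
grip_width: 0.601
```

```bash
python3 shot.py w11
python3 - <<'E'
from meas import *
z=np.load("w11.npz",allow_pickle=True);p=z["p"].item()
print("exp",proj(p,[[.441,.3123,.170],[.441,.3123,.095]]));
uv,X=cloud(p,z["d"]);r=np.hypot(X[:,0]-.441,X[:,1]-.3123)
m=(r<.02)&(X[:,2]>.162)&(X[:,2]<.19);print("cap",X[m].mean(0),np.median(X[m,2]),m.sum())
m=(r<.02)&(X[:,2]>.09)&(X[:,2]<.105);print("collar",np.median(X[m],0),m.sum())
for n in("side","top"):
    q=ctrl.camera_params(n);im,d=ctrl.grab_frame(n);o=np.load(n+"0.npz",allow_pickle=True)
    np.savez(n+"1.npz",im=im,d=d,p=q)
s=np.load("side1.npz",allow_pickle=True)
try:
    g=green(s,(322,300,342,320));w=green(z,(265,180,305,250));print(g,w,tri([(s["p"].item(),g[0]),(p,w[0])]))
except Exception as e:print(e)
cv2.imwrite("pics/fin.png",cv2.resize(s["im"][120:400,150:430,::-1],(600,600)))
a=np.load("side0.npz",allow_pickle=True)["im"].astype(int);df=(abs(a-s["im"]).max(2)>60);df[:, 430:]=0
n,l,st,c=cv2.connectedComponentsWithStats(df.astype(np.uint8));print([(st[i].tolist()) for i in range(1,n) if st[i,4]>15])
E
```

```text
25.325 [0.44037147 0.31251788 0.30367243] [ 8.79777305e-01  4.75385859e-01 -4.21851429e-04  2.83137265e-05] [ 5.49361376e-01  2.15490081e-01  1.33293989e+00 -1.10449380e-05
  1.59400821e+00  1.12935222e+00]
exp [[281.50109282 194.12249144]
 [281.47408909 180.73762036]]
cap [0.4420187  0.31347285 0.16781945] 0.1687645061563965 297
collar [0.44868539 0.32036238 0.09906379] 205
(array([332.5, 312. ]), np.int64(6)) (array([281.41935484, 193.5483871 ]), np.int64(31)) (array([0.44149501, 0.31261795, 0.16849153]), [np.float64(0.00040960083019074914), np.float64(0.00040960083019070745)])
[[401, 70, 29, 19, 237], [372, 96, 30, 45, 474], [391, 98, 25, 39, 372], [365, 101, 10, 11, 26], [355, 105, 13, 14, 85], [309, 134, 6, 12, 47], [294, 146, 120, 117, 5734], [289, 217, 7, 11, 42], [307, 223, 16, 17, 166], [319, 238, 6, 24, 91], [325, 240, 5, 22, 49], [355, 261, 9, 20, 97], [382, 261, 11, 11, 59]]
```

View pics/fin.png

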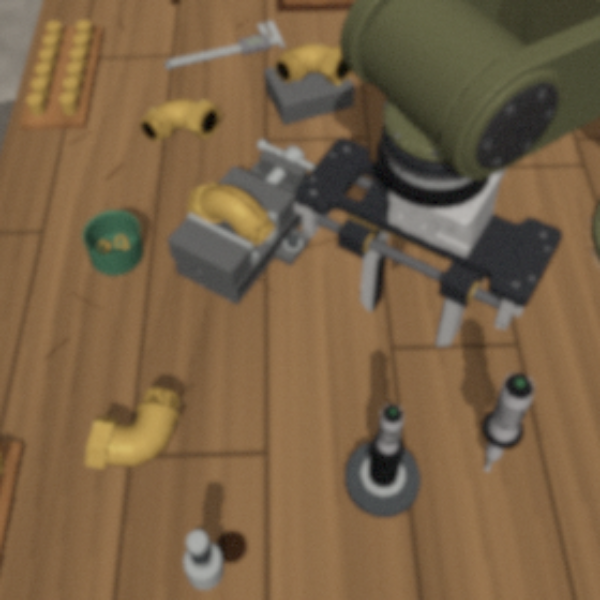

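The probe is upright in its stand, with the cap at 0.1685–0.169 m as before the grasp. The other things are unchanged and the gripper is clear. I'm handing in now.

```bash
python3 -c "
from workcell import ctrl
print(ctrl.job_done())"
```

```text
the job is handed in; nothing more can be done
None
```

The arm ran the probe along the whole seam in one pass and put it back in its stand. The job was handed in at about 25 s of the 72 s allowed. No verdict was reported.

- **Pass:** I took the smaller probe from the stand at about (0.441, 0.312). The pass ran at about 15 mm/s from the hex collar (elbow x −41 mm) over the crown to the threaded end's shoulder (+41.5 mm). The probe was held vertical, with the spring pressed in about 4.2–4.4 mm by the measured arm pose. The measured offset from the seam line was about 0.3 mm. The largest sideways force I read was about 2.7 N. Close-up pictures showed the ball on the seam at both ends.
- **Contact evidence:** the vertical force reading was too noisy to confirm contact. That rests on the arm poses, the sideways force on the necks and the two end pictures. I took no picture during the pass.
- **Return:** the probe had not shifted in the grip after the pass. I lowered it to within about 0.2 mm of the grasp height and released it.
- **Last checks:**
  - The cap measured (0.4415, 0.3126, 0.1685) from two views. Before the grasp it was (0.4412, 0.3124, 0.1698), so the probe is seated and central.
  - The gripper was clear above the probe.
  - In the last side picture the other things looked unmoved. The picture comparison showed changes only where the arm or its shadow was, and I did not measure those things one by one.

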